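# Run the knife sharpener

## Task

Get the knife sharpener running: first press its yellow hood shut until it clicks and stays fully closed, next flip the red safety catch all the way over to the machine's right, and only then pull the black lever bar forward, towards the machine's front, to its stop. The lever springs back, so finish with the gripper still holding the bar pulled fully to the stop; leave the knives and the other loose things on the table where they lie.

Things in the scene. Friction and masses are not known exactly. Their poses are not given: they have to be found in the camera images.
- sharpener: Knife sharpening machine fixed to the table, base plate 254 (x) x 360 (y) x 12 mm. Origin: on the table, 6 mm behind the plate's centre. Its x points from its front to its back (away from the robot), y to its left, z up. Left half: blue trough with a wheel under a yellow hood. Right half: blue pillar (110 x 88, top at 70) with the lever and red catch. Offsets below are in this frame, mm.
- hood (a joint): Yellow hood hinged along y at its back edge. 0 = shut (hard stop), grows as it opens (rad, up to 0.95). Starts open; a balanced, stiff hinge keeps it where it is left, pressing it down takes about 1 N. The last 0.08 rad go past a spring click that needs about 7 N (up to 12) down on the pad; then it snaps to 0 and stays shut.
- hood_press (a point): Centre of the top face of the black press pad (34 x 100) on top of the hood near its front edge. Seen from the hinge axis it lies 165 to the front and 73 up when the hood is shut, and turns with the hood. Shut, it is 163 above the table.
- hood_hinge (a point): Point on the hood's hinge axis (which runs along the machine's y), in the middle of the hood's width; at (95, 90, 90) of the machine.
- catch (a joint): Red safety catch, an upright finger hinged along the machine's x at its foot. 0 = upright, in front of the lever's nose: the lever cannot be pulled (0.15 rad of play). Grows (rad) as its top is pushed to the machine's right (-y), to a stop at 1.35 where it lies almost level. Moves with under 1 N; past about 0.5 rad it falls to the stop by its own weight and stays.
- catch_tip (a point): Centre of the catch's top end, 72 from its hinge, 150 above the table when upright. The catch is 14 (x) x 24 (y) thick, its head (the top 16) 18 x 30.
- catch_hinge (a point): The catch's hinge at its foot; at (-46, -110, 78) of the machine.
- run_lever (a joint): Run lever: two steel arms 114 mm apart joined by a black grip bar at the top, hinged along y. 0 = rest, leaning 0.45 rad to the back; grows (rad) as the bar is pulled to the machine's front (-x), to its stop at 0.7 (run), leaning 0.25 rad to the front. A spring pulls it back: about 3 N at the bar at first, 8 N at the stop.
- grip_bar: The lever's black round grip bar, 18 in diameter, 126 long along the machine's y, a sleeve that turns on its own axis, free between the arms (102). Origin at the bar's centre, 140 from the lever's pivot; about 211 above the table at rest, 221 at the stop.
- lever_pivot (a point): Point on the lever's hinge axis, midway between the arms; at (-15, -110, 85) of the machine.
- knife_wood: loose kitchen knife lying flat, wooden handle, about 310 x 36 x 18; origin under its middle, blade to its +x (mm). Leave it alone.
- knife_black: loose kitchen knife lying flat, black handle, same size (mm). Leave it alone.
- angle_grinder: loose red and grey angle grinder lying down, about 250 x 135 x 66; origin under its middle (mm). Leave it alone.
- wood_block: loose pale wooden block 170 x 130 x 45 (mm). Leave it alone.
- whetstone: loose red-brown stone 70 x 150 x 28 (mm). Leave it alone.
- oil_bottle: loose amber bottle, 52 across, 130 tall, standing (mm). Leave it alone.
- spare_disc: loose black disc, 114 across, 6 thick, with a hole, lying flat (mm). Leave it alone.
- spanner: loose steel spanner 160 long, lying by the right side of the machine (mm). Leave it alone.

How it is judged:
On the way, in this order (a step that is already met when the one before it is completed fails the run):
1. the hood is pressed shut past its click (value of joint hood below 0.03 rad), for 0.2 s.
2. the catch is flipped over with the hood shut and the lever still at rest (value of joint catch above 1.1 rad and value of joint hood below 0.03 rad and value of joint run_lever below 0.2 rad), for 0.1 s.
3. the gripper holds the lever pulled to its stop (value of joint run_lever above 0.62 rad and contact force between the fingers and grip_bar above 2 N), for 0.5 s.
At the end, for the whole second after the job is handed in: The hood is shut (within 0.03 rad), the catch is flipped over (beyond 1.1 of 1.35 rad), and the fingers hold the lever's grip bar pulled to its stop (beyond 0.62 of 0.7 rad, at rest, with over 2 N on the bar), through the last second (all of step 3 and value of joint hood below 0.03 rad and value of joint catch above 1.1 rad and velocity of joint run_lever below 0.1 rad/s); the arm keeps its last pose, push and grip.
It fails at once if a loose thing on the table is shifted by more than 30 mm (distance of any of knife_wood, knife_black, angle_grinder, wood_block, whetstone, oil_bottle, spare_disc, spanner from where it was at the start of the episode above 0.03 m).
It also fails if it takes over 54 s, if anything falls off the work surface, if the arm or the gripper's body presses on something with over 40 N, if the wrist force passes 120 N, or if a joint passes its speed limit or range.

## Robot

A 7-joint arm with a two-finger parallel gripper is mounted at the origin on the work surface. World frame = base frame: x ahead of the robot, y to its left, z up, the work surface at z = 0. Lengths are in m, angles in rad, forces in N, time in s.
With the tool pointing down it reaches from about 0.35 to 0.9 m from the base axis. Payload 8.1 kg.
Tool frame: the origin (TCP) lies at the very end of the fingers, on their centre line; the grasp point (between the pads) lies 19 mm behind it; z points along the fingers, y is the line along which they close (so a half turn about z gives the same grasp; the last joint's range is limited). The gripper opens to 92 mm and grips with 3 to 60 N. Pads are 19 mm wide; open, the fingers measure 130 mm over their backs; the gripper's body (75 mm by 190 mm) begins 47 mm behind the grasp point.
Start: joints at [1.158, 0.434, 0.025, 1.573, -0.012, 1.134, -0.075], TCP at [0.191, -0.595, 0.227] pointing down, gripper open.
Joint ranges: [-2.62, 2.62], [-0.44, 2.09], [-1.27, 1.32], [0.08, 2.57], [-1.32, 4.46], [0.12, 2], [-2.74, 2.74]. Speed limits (rad/s): [2.22, 2.22, 3.01, 3.01, 3.14, 3.14, 3.14].

## Interface

Orientations are given as a rotation vector (axis times angle).
In Python, from cell import arm gives the robot as it stands.
- The arm moves only by the tool jog_arm, never from a script. Its argument "rows" is a list of rows, each a list of 3 entries, a list of its own where there are three numbers: the shift along the world's x, y, z in cm, then the turn, a rotation vector about the world's x, y, z in degrees, then the opening, from 0 (shut) to 1 (fully open). A call has 1 to 8 rows; each row is the pose to reach, as a shift and turn from the pose commanded when the call began; what a row does not reach only later rows make up. A row lasts 1/8 s, in which the tool goes at most 62.5 mm and 10.7 degrees, less where a joint would pass 70% of its speed; a pose out of reach is approached as far as the arm can. A call with a gripper value outside its range is refused whole. The fingers move at their own pace and stop on an object; "newtons" is the grip in N (left out, the last holds). Time passes only in rows, so rows that repeat a pose let the fingers close. It gives the time, the measured TCP pose, the force, the opening and the grip force at its end, in the units of the state.
- arm.observe(): the state, without advancing time (a new reading comes with each control period).
- arm.get_image(name): name is "scene" or "top"; returns a dict with "img" (400x640x3 uint8, red, green, blue), "depth" (400x640 float32, m along the optical axis (not along the pixel's ray), 0 where there is no reading), "fx", "fy", "cx", "cy" (pixels), "rvec" (rotation vector, rad) and "tvec" (3), from world to camera coordinates, as OpenCV has them. Camera axes: x right, y down, z forward; pixel columns grow to the right and rows downward; lengths in m; the calibration is good to about 2 mm. A picture is of the moment at which its call begins.
- arm.sign_off(): hands the job in; it is judged then, once.
The state is a dict: "clock": time; "joints": joint angles; "dq": joint speeds; "joint_efforts": joint torques, N m; "position": TCP position; "ee_rot": TCP orientation; "force": force on the tool from outside, world axes, zero at the start; "ft_torque": the same for the moment, N m; "width": opening from 0.0 (shut) to 1.0 (fully open); "gripper_force": force on a finger pad.
Only numpy, scipy, OpenCV 4.12 (cv2) and the standard library are available. Lean on these libraries where they do the work, as an engineer would, in place of code of your own. Each camera call takes 0.05 s, during which the arm holds its last target. There are 200 camera calls.

## Working session

There is one attempt and no reset: what is moved stays moved. The work goes in short steps, Python scripts to look and compute and a tool call to move; the robot and the scene stay as the last step left them, time stands still between calls to the robot, and variables do not carry over. Pictures are saved under pics/ and viewed, at most 10 in all, crops included, and the job is handed in when it is done.

Besides the shell and the picture viewer there is one more tool, called after "Call:" by a JSON object that holds its "name" and its "arguments". jog_arm: Moves the arm, as the interface text tells. Its arguments: {"type":"object","properties":{"rows":{"type":"array","items":{"type":"array"}},"newtons":{"type":"number"}},"required":["rows"]}

```bash
mkdir -p pics; ls
cat > h.py <<'E'
from cell import arm
import numpy as np, cv2
from scipy.spatial.transform import Rotation as R
def shot(n,save=None):
    d=arm.get_image(n)
    if save: cv2.imwrite(f'pics/{save}.png',d['img'][:,:,::-1])
    M=R.from_rotvec(np.ravel(d['rvec'])).as_matrix(); z=d['depth']
    v,u=np.mgrid[:400,:640]
    c=np.stack([(u-d['cx'])/d['fx']*z,(v-d['cy'])/d['fy']*z,z],-1)
    d['P']=(c-np.ravel(d['tvec']))@M; d['P'][z==0]=np.nan
    return d
E
python3 - <<'E'
from h import *
for n in('scene','top'):
    d=shot(n,n+'0'); np.save(n+'0.npy',d['P'])
    print(n,-R.from_rotvec(np.ravel(d['rvec'])).as_matrix().T@np.ravel(d['tvec']))
s=arm.observe(); print(s)
E
```

```text
pics
scene [ 1.15663569 -0.2493983   1.2269959 ]
top [ 0.43737172 -0.01742913  1.57061397]
{'clock': 0.1, 'joints': array([ 1.15838145,  0.43519372,  0.02497702,  1.57400622, -0.01161561,
        1.13401627, -0.07509337]), 'dq': array([-0.00119629, -0.00183172,  0.00195839, -0.0034459 ,  0.00103045,
        0.00045549,  0.00033355]), 'joint_efforts': array([ 2.82263034e-03, -6.69127536e+01,  9.88035835e-01, -3.15146255e+01,
       -6.04024390e-02,  3.73370619e-02,  4.72341441e-06]), 'position': array([ 0.19036038, -0.59481297,  0.22599834]), 'ee_rot': array([-3.10257252e+00, -4.84377900e-01,  5.46299468e-04]), 'force': array([ 0.89376238, -0.60305056, -0.03087482]), 'ft_torque': array([ 0.02553186, -0.0194688 , -0.01212402]), 'gripper_force': 0.0, 'width': 0.9989573173558036}
```

View pics/scene0.png

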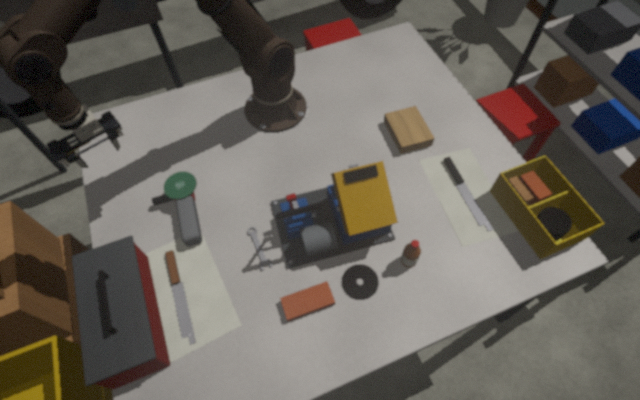

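View pics/top0.png

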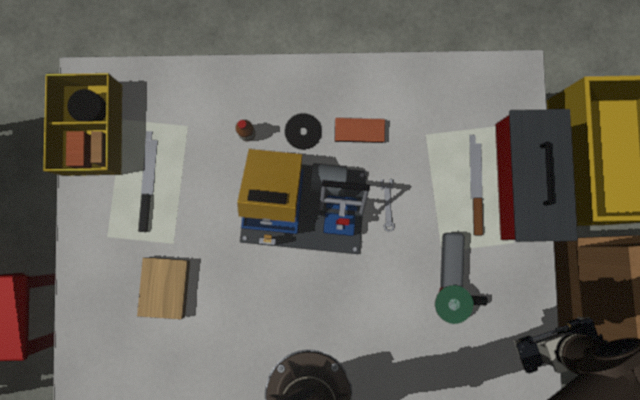

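The top view shows the machine at about (305,200), with the pad at (268,197), the catch at (342,222) and the lever bar near (345,185). The scene view shows it from the back, with the hood open. Next I'll fit the machine pose.

Run:
```python
from h import *
T=np.load('top0.npy'); im=cv2.imread('pics/top0.png').astype(int)
w=np.zeros((400,640),bool); w[140:262,232:374]=1
print('table z',np.nanmedian(T[255:300,300:400,2]), T[255:300,300:400,2].std())
for (u,v) in [(242,240),(361,252),(369,170),(245,152),(268,197),(342,224),(345,185),(355,184),(335,183),(280,155),(250,195)]: print(u,v,T[v,u].round(4),im[v,u])
z=T[...,2]
m=w&(im.max(2)<110)&(im.max(2)-im.min(2)<25)&(z>0.004)&(z<0.022)
print(m.sum()); p=T[m][:,:2]
# plate outline
r=cv2.minAreaRect((p*1000).astype(np.float32)); print(r)
# red catch
m=w&(im[...,2]>im[...,1]+60)&(im[...,2]>im[...,0]+60)&(np.abs(im[...,1]-im[...,0])<35)
print('red',m.sum(),T[m][:, :3].mean(0),T[m].max(0),T[m].min(0))
m=w&(z>0.19)&(np.arange(640)[None]>300); print('bar',m.sum(),T[m].mean(0).round(4),T[m].min(0),T[m].max(0))
b=T[m][:,:2]; print(cv2.minAreaRect((b*1000).astype(np.float32)))
g=(im[142:262,232:374]).astype(np.uint8); cv2.imwrite('pics/c1.png',cv2.resize(g,None,fx=5,fy=5,interpolation=cv2.INTER_CUBIC)[:600,:710])
```

```text
table z 0.0005007999645469839 nan
242 240 [0.4554 0.1891 0.0143] [69 69 66]
361 252 [ 0.4129 -0.1667 -0.0029] [124 126 127]
369 170 [ 0.661  -0.197   0.0017] [144 148 148]
245 152 [0.7223 0.1792 0.0044] [149 153 152]
268 197 [0.5617 0.0916 0.2401] [27 31 31]
342 224 [ 0.4926 -0.1025  0.1448] [41 37 86]
345 185 [ 0.5913 -0.1081  0.2209] [36 35 34]
355 184 [ 0.5934 -0.1342  0.2221] [24 24 22]
335 183 [ 0.5973 -0.0822  0.2186] [24 20 27]
280 155 [0.6859 0.0646 0.1495] [ 34  94 122]
250 195 [0.5675 0.1374 0.2422] [28 30 30]
3884
((586.0469970703125, -7.9254608154296875), (398.2399597167969, 341.3310241699219), 87.90282440185547)
red 60 [nan nan nan] [nan nan nan] [nan nan nan]
bar 353 [ 0.5915 -0.1094  0.2168] [ 0.57149294 -0.17145473  0.19001615] [ 0.60898393 -0.04806313  0.22674643]
((590.022216796875, -109.50660705566406), (125.08625030517578, 24.524986267089844), 83.52983856201172)
```

View pics/c1.png

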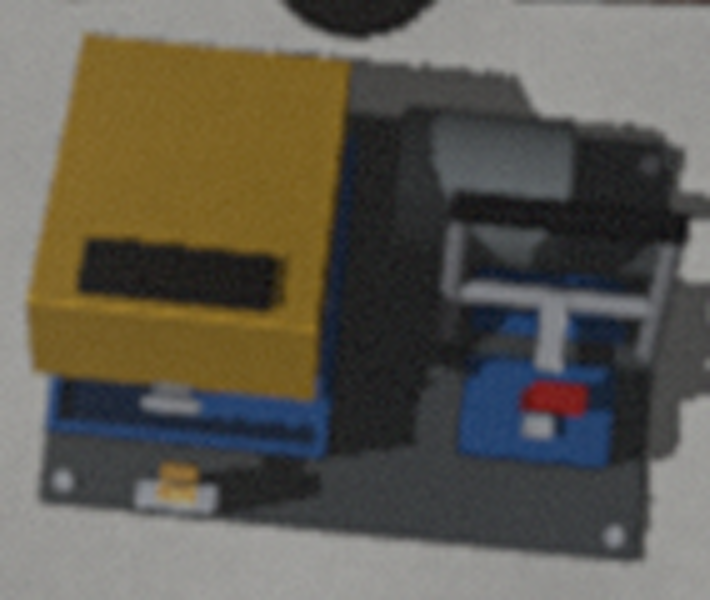

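The crop shows the plate's front corners at crop (42,502) and (643,557), the right edge up to about (680,150), bolts at (62,481), (615,536) and (650,163), the red catch head at (555,398), the bar from (450,208) to (688,222), and the pad centre at (180,274).

Run:
```python
from h import *
d=shot('top'); T=np.load('top0.npy')
M=R.from_rotvec(np.ravel(d['rvec'])).as_matrix(); t=np.ravel(d['tvec']); C=-M.T@t
def at(c,z):
    u,v=(c[0]+.5)/5-.5+232,(c[1]+.5)/5-.5+142
    r=M.T@np.array([(u-d['cx'])/d['fx'],(v-d['cy'])/d['fy'],1]); return C+r*(z-C[2])/r[2]
fl=at((42,502),.012);fr=at((643,557),.012);br=at((680,150),.012)
b1,b2,b3=[at(c,.013) for c in((62,481),(615,536),(650,163))]
print(fl,fr,br,np.linalg.norm(fl-fr),np.linalg.norm(br-fr))
for a in (fl-fr,b1-b2): print('yaw',np.degrees(np.arctan2(-a[0],a[1])))
for a in (br-fr,b3-b2): print('yaw',np.degrees(np.arctan2(a[1],a[0])))
print('bolts',np.linalg.norm(b1-b2),np.linalg.norm(b3-b2), 'centre', (b1+b3)/2)
be=at((450,208),.22),at((688,222),.22);a=be[0]-be[1];print('bar',(be[0]+be[1])/2,np.linalg.norm(a),np.degrees(np.arctan2(-a[0],a[1])))
yaw=np.radians(-5.7)
for y in (-4.5,-5.2,-6):
  yw=np.radians(y); X=np.array([np.cos(yw),np.sin(yw)]);Y=np.array([-X[1],X[0]])
  O1=(fl+fr)[:2]/2+X*.133
  O2=((b1+b3)/2)[:2]+X*.006
  w=lambda x,yy:O2+X*x/1e3+Y*yy/1e3
  print(y,O1,O2,'bar rest',w(-15+140*np.sin(.45),-110),'catch',w(-46,-110),'catch meas',at((553,398),.15)[:2])
  print('  hinge',w(95,90),'pad shut',w(-70,90))
print('pad',at((180,274),.241), T[195:200,252:285].reshape(-1,3).mean(0))
```

```text
[0.44962685 0.19536395 0.012     ] [ 0.41016959 -0.16283853  0.012     ] [ 0.65470021 -0.1914052   0.012     ] 0.3603690968027351 0.24619358085281598
yaw -6.28598817222857
yaw -6.7350352539849885
yaw -6.66323218614454
yaw -6.7793841065672495
bolts 0.33182769895576175 0.225558568732794 centre [0.55443614 0.00512559 0.013     ]
bar [ 0.59248353 -0.10924032  0.22      ] 0.12463433347895063 -4.401397762651228
-4.5 [0.56248822 0.00582765] [0.56041764 0.00465484] bar rest [ 0.59754084 -0.10860696] catch [ 0.50592894 -0.10139695] catch meas [ 0.50005402 -0.10291378]
  hinge [0.66218611 0.08692378] pad shut [0.49769475 0.09986953]
-5.2 [0.56235084 0.00420858] [0.56041144 0.0045818 ] bar rest [ 0.59614815 -0.10912509] catch [ 0.50463118 -0.10079639] catch meas [ 0.50005402 -0.10291378]
  hinge [0.66317739 0.0856013 ] pad shut [0.49885647 0.10055567]
-6 [0.56216963 0.00236042] [0.56040327 0.00449842] bar rest [ 0.59454889 -0.10969634] catch [ 0.50315713 -0.10009068] catch meas [ 0.50005402 -0.10291378]
  hinge [0.66429041 0.08407519] pad shut [0.5001943  0.10132238]
pad [0.56317372 0.09252109 0.241     ] [nan nan nan]
```

Call:
{"name": "jog_arm", "arguments": {"rows": [[[0, 0, 5], [0, 0, 0], 0], [[2, 4, 9], [0, 0, 4], 0], [[5, 9, 11], [0, 0, 9], 0], [[8, 14, 11], [0, 0, 14], 0], [[11, 19, 11], [0, 0, 19], 0], [[14, 25, 11], [0, 0, 24], 0], [[17, 31, 11], [0, 0, 29], 0], [[20, 37, 11], [0, 0, 35], 0]], "newtons": 20}}

```text
clock: 1.15
position: [0.3848, -0.2356, 0.3368]
ee_rot: [2.812, 1.4, -0.0]
force: [0.7, -1.0, -0.3]
width: 0.179
gripper_force: 0.0
```

Call:
{"name": "jog_arm", "arguments": {"rows": [[[3, 5, 0], [0, 0, 5], 0], [[6, 10, 0], [0, 0, 10], 0], [[9, 15, 0], [0, 0, 15], 0], [[12, 20, 0], [0, 0, 20], 0], [[15, 26, 0], [0, 0, 25], 0], [[17.6, 31.8, 0], [0, 0, 30.6], 0], [[17.6, 31.8, -3.7], [0, 0, 30.6], 0], [[17.6, 31.8, -6], [0, 0, 30.6], 0]]}}

```text
clock: 2.15
position: [0.5599, 0.0817, 0.2748]
ee_rot: [-2.343, -2.091, 0.002]
force: [0.3, -1.0, -0.3]
width: 0.005
gripper_force: 0.0
```

Run:
```python
from h import *
s=arm.observe(); print(s['position'],s['joints'],s['force'])
d=shot('top');d=shot('scene'); i=d['img'][120:300,220:440,::-1]; cv2.imwrite('pics/s1.png',cv2.resize(i,None,fx=3,fy=3))
```

```text
[0.55988635 0.08169947 0.27479131] [ 0.19715063  0.36963617 -0.59710869  1.61040183  0.21629081  1.23041212
 -0.5551477 ] [ 0.30017705 -1.04313668 -0.25047478]
```

View pics/s1.png

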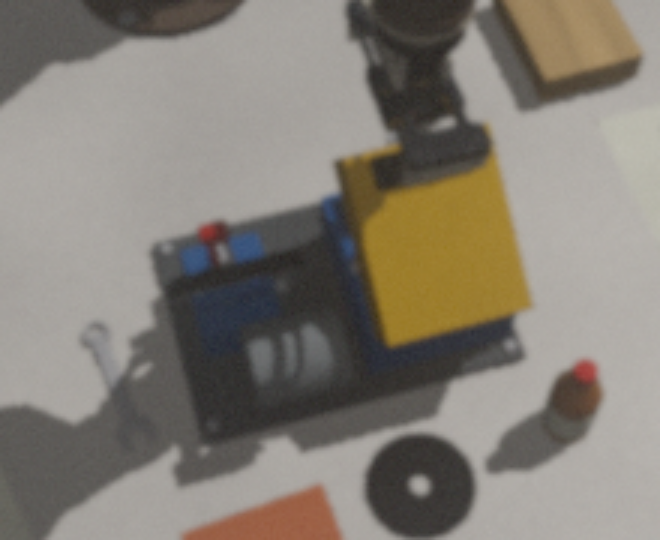

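Call:
{"name": "jog_arm", "arguments": {"rows": [[[0, 0, 0], [0, 0, 0], 0]]}}

```text
clock: 2.38
position: [0.5606, 0.0803, 0.2774]
ee_rot: [2.347, 2.088, 0.001]
force: [0.4, 0.7, 1.1]
width: 0.001
gripper_force: 0.0
```

Call:
{"name": "jog_arm", "arguments": {"rows": [[[0.6, 1.2, -1.5], [0, 0, 0], 0], [[0.6, 1.2, -3.2], [0, 0, 0], 0], [[-0.8, 1.4, -4.7], [0, 0, 0], 0], [[-2.2, 1.6, -6], [0, 0, 0], 0], [[-3.2, 1.7, -7.2], [0, 0, 0], 0], [[-4.2, 1.8, -8.4], [0, 0, 0], 0], [[-5, 1.9, -9.7], [0, 0, 0], 0], [[-5, 1.9, -9.7], [0, 0, 0], 0]]}}

```text
clock: 3.38
position: [0.5091, 0.0992, 0.1784]
ee_rot: [-2.345, -2.089, 0.004]
force: [0.1, 0.4, 1.0]
width: 0.007
gripper_force: 0.0
```

Call:
{"name": "jog_arm", "arguments": {"rows": [[[-0.5, 0, -0.8], [0, 0, 0], 0], [[-0.8, 0.1, -1.4], [0, 0, 0], 0], [[-0.8, 0.1, -1.8], [0, 0, 0], 0], [[-0.8, 0.1, -2.1], [0, 0, 0], 0], [[-0.8, 0.1, -2.1], [0, 0, 0], 0]]}}

```text
clock: 4.0
position: [0.5008, 0.1007, 0.1598]
ee_rot: [-2.346, -2.089, 0.004]
force: [-13.4, -2.6, 26.4]
width: 0.008
gripper_force: 12.9
```

Call:
{"name": "jog_arm", "arguments": {"rows": [[[0, 0, 5], [0, 0, 0], 0], [[0, -2, 9], [0, 0, -10], 0], [[0, -4, 12], [0, 0, -20], 0], [[0, -6, 12], [0, 0, -30], 0], [[0, -9, 12], [0, 0, -40], 0], [[0, -12, 12], [0, 0, -50], 0], [[0, -15.3, 12], [0, 0, -60], 0], [[0, -15.3, 12], [0, 0, -70], 0]]}}

```text
clock: 5.0
position: [0.502, -0.0558, 0.2782]
ee_rot: [3.121, 0.349, -0.002]
force: [1.4, 0.4, 0.9]
width: 0.004
gripper_force: 0.0
```

Call:
{"name": "jog_arm", "arguments": {"rows": [[[0, 0, 0], [0, 0, -10], 0], [[0, 0, 0], [0, 0, -20], 0], [[0, 0, 0], [0, 0, -20], 0]]}}

```text
clock: 5.38
position: [0.5022, -0.0525, 0.2785]
ee_rot: [3.136, -0.18, -0.001]
force: [-0.2, 0.4, -0.4]
width: 0.003
gripper_force: 0.0
```

Run:
```python
from h import *
d=shot('top','t2'); P=d['P']; i=d['img'].astype(int)
print(arm.observe()['position'],arm.observe()['ee_rot'])
g=d['img'][142:262,232:374,::-1]; cv2.imwrite('pics/c2.png',cv2.resize(g,None,fx=5,fy=5,interpolation=cv2.INTER_CUBIC))
y=(i[...,0]>90)&(i[...,2]<60); y[:142]=0;y[262:]=0;y[:,:232]=0;y[:,310:]=0
q=P[y]; q=q[np.isfinite(q).all(1)]; q=q[q[:,2]>.1]; print(len(q),np.percentile(q,[2,50,98],axis=0))
```

```text
[ 0.50220802 -0.05242811  0.27849777] [ 3.13655734e+00 -1.75868248e-01 -9.49817393e-04]
2917 [[0.47914785 0.01726478 0.14821306]
 [0.58949529 0.09639751 0.1552399 ]
 [0.66224964 0.16452165 0.16295867]]
```

View pics/c2.png

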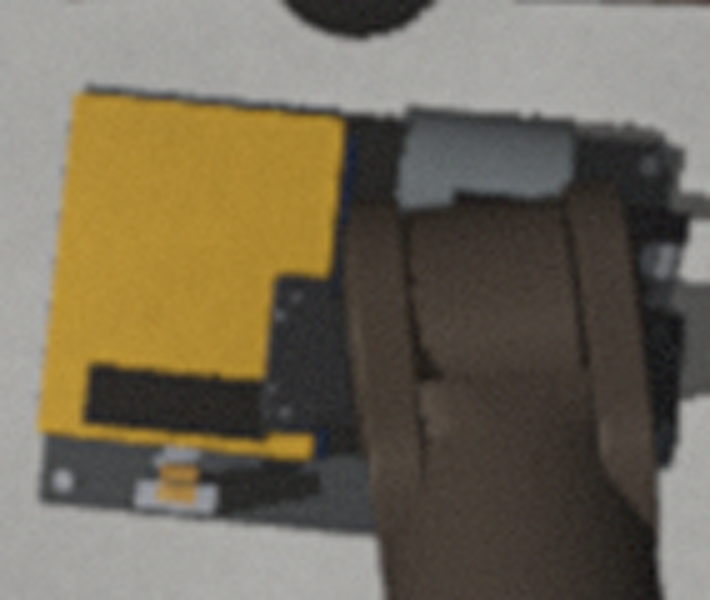

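The hood now lies flat over the trough, with the pad at crop (180,400). I'll check its slope numerically before going on.

Run:
```python
from h import *
d=shot('top'); P=d['P']; i=d['img'].astype(int)
y=(i[...,0]>90)&(i[...,2]<60); y[:142]=0;y[225:]=0;y[:,:232]=0;y[:,310:]=0
q=P[y]; q=q[np.isfinite(q).all(1)]; q=q[q[:,2]>.12]
c=np.linalg.lstsq(np.c_[q[:,:2],np.ones(len(q))],q[:,2],rcond=None)[0]; print(c)
```

```text
[-0.09561047 -0.09574074  0.22328946]
```

TCP reached z = 0.160 against the hard stop at 26 N. An unclicked hood would have held the pad at about 0.176, so it is shut. Next, the catch.

Call:
{"name": "jog_arm", "arguments": {"rows": [[[-0.2, 0.2, -5], [0, 0, 0], 0], [[-0.2, 0.2, -10], [0, 0, 0], 0], [[-0.2, 0.2, -14], [0, 0, 0], 0], [[-0.2, 0.2, -14], [0, 0, 0], 0]]}}

```text
clock: 5.98
position: [0.4981, -0.0505, 0.1365]
ee_rot: [-3.136, 0.178, 0.009]
force: [0.6, -0.8, -0.1]
width: -0.001
gripper_force: 0.0
```

Call:
{"name": "jog_arm", "arguments": {"rows": [[[-0.2, -2, 0], [0, 0, 0], 0], [[-0.4, -4, 0], [0, 0, 0], 0], [[-0.7, -6, 0], [0, 0, 0], 0], [[-0.9, -7.8, 0], [0, 0, 0], 0], [[-0.9, -7.8, 0], [0, 0, 0], 0]]}}

```text
clock: 6.6
position: [0.4922, -0.13, 0.1405]
ee_rot: [3.135, -0.184, 0.004]
force: [-0.1, 1.5, 0.4]
width: 0.006
gripper_force: 0.0
```

Call:
{"name": "jog_arm", "arguments": {"rows": [[[0, 0, 5], [0, 0, 0], 0], [[0, 0, 10], [0, 0, 10], 0], [[0, 0, 15], [0, 0, 20], 0.5], [[2, 0.4, 16], [0, 0, 30], 1], [[4, 0.8, 16], [0, 0, 40], 1], [[6, 1.2, 16], [0, 0, 50], 1], [[8, 1.6, 16], [0, 0, 60], 1], [[10.2, 2, 16], [0, 0, 70], 1]]}}

```text
clock: 7.6
position: [0.5942, -0.107, 0.3002]
ee_rot: [2.667, 1.66, 0.002]
force: [0.1, 0.4, -0.1]
width: 0.611
gripper_force: 0.0
```

Call:
{"name": "jog_arm", "arguments": {"rows": [[[0, 0, 0], [0, 0, 10], 1], [[0, 0, 0], [0, 0, 20], 1], [[0, 0, 0], [0, 0, 20], 1], [[0, 0, 0], [0, 0, 20], 1]]}}

```text
clock: 8.1
position: [0.5935, -0.108, 0.2994]
ee_rot: [2.349, 2.085, 0.001]
force: [-0.1, 0.2, 0.2]
width: 0.989
gripper_force: 0.0
```

Run:
```python
from h import *
s=arm.observe(); print(s['position'],s['ee_rot'],s['width'],s['joints'])
a=cv2.resize(shot('scene')['img'][150:280,230:410,::-1],None,fx=3,fy=3)
b=cv2.resize(shot('top')['img'][170:262,310:380,::-1],None,fx=4.2,fy=4.2)[:390]
c=np.zeros((390,540+b.shape[1],3),np.uint8);c[:,:540]=a;c[:b.shape[0],540:]=b[:390]
cv2.imwrite('pics/c3.png',c[:,:800])
```

```text
[ 0.59347806 -0.10798652  0.29942228] [2.34942284e+00 2.08493013e+00 9.89819980e-04] 0.9893942169683663 [ 0.47427772  0.41051124 -0.55800026  1.48346254  0.22045568  1.30981261
 -0.22227529]
```

View pics/c3.png

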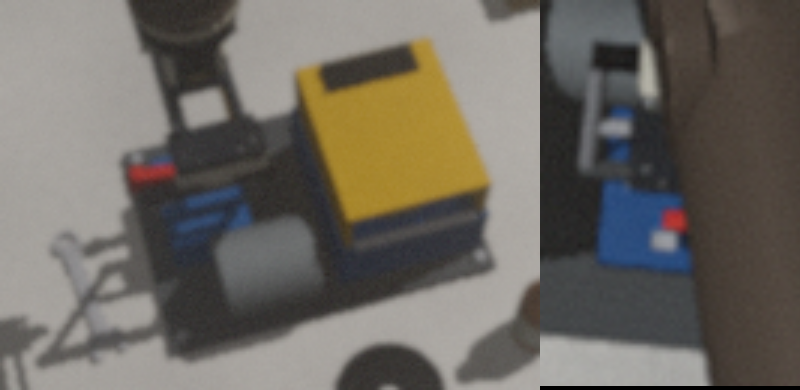

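The catch lies flat to the machine's right, red at crop (150,172). The hood is shut and the open gripper is centred over the bar. Descend and grip.

Call:
{"name": "jog_arm", "arguments": {"rows": [[[0, -0.2, -4], [0, 0, 0], 1], [[0, -0.2, -8], [0, 0, 0], 1], [[0, -0.2, -10.7], [0, 0, 0], 1], [[0, -0.2, -10.7], [0, 0, 0], 0], [[0, -0.2, -10.7], [0, 0, 0], 0], [[0, -0.2, -10.7], [0, 0, 0], 0], [[0, -0.2, -10.7], [0, 0, 0], 0], [[0, -0.2, -10.7], [0, 0, 0], 0]], "newtons": 30}}

```text
clock: 9.2
position: [0.5936, -0.1106, 0.1922]
ee_rot: [2.346, 2.088, 0.001]
force: [-0.5, -1.1, -0.1]
width: 0.507
gripper_force: 0.0
```

Call:
{"name": "jog_arm", "arguments": {"rows": [[[0, 0, 0], [0, 0, 0], 0], [[0, 0, 0], [0, 0, 0], 0]]}}

```text
clock: 9.45
position: [0.5933, -0.1106, 0.1918]
ee_rot: [-2.347, -2.089, -0.0]
force: [0.5, 0.2, 0.4]
width: 0.29
gripper_force: 0.0
```

Call:
{"name": "jog_arm", "arguments": {"rows": [[[0, 0, 0], [0, 0, 0], 0], [[0, 0, 0], [0, 0, 0], 0], [[0, 0, 0], [0, 0, 0], 0]]}}

```text
clock: 9.82
position: [0.592, -0.1104, 0.1914]
ee_rot: [-2.345, -2.088, 0.003]
force: [-6.2, 0.6, 3.0]
width: 0.187
gripper_force: 30.0
```

Call:
{"name": "jog_arm", "arguments": {"rows": [[[-1, 0.1, 0.4], [0, 0, 0], 0], [[-1.9, 0.2, 0.8], [0, 0, 0], 0], [[-3, 0.3, 1.0], [0, 0, 0], 0], [[-4, 0.5, 1.25], [0, 0, 0], 0], [[-5, 0.6, 1.35], [0, 0, 0], 0], [[-6, 0.7, 1.4], [0, 0, 0], 0], [[-7, 0.8, 1.35], [0, 0, 0], 0], [[-8, 0.9, 1.25], [0, 0, 0], 0]]}}

```text
clock: 10.82
position: [0.5139, -0.1011, 0.2045]
ee_rot: [2.345, 2.088, 0.004]
force: [10.0, 1.5, -15.7]
width: 0.187
gripper_force: 30.0
```

Call:
{"name": "jog_arm", "arguments": {"rows": [[[-0.8, 0.1, -0.15], [0, 0, 0], 0], [[-1.6, 0.2, -0.3], [0, 0, 0], 0], [[-1.8, 0.2, -0.3], [0, 0, 0], 0], [[-1.8, 0.2, -0.3], [0, 0, 0], 0]]}}

```text
clock: 11.32
position: [0.497, -0.0991, 0.2013]
ee_rot: [2.345, 2.088, 0.006]
force: [13.2, 2.1, -20.9]
width: 0.187
gripper_force: 30.0
```

Call:
{"name": "jog_arm", "arguments": {"rows": [[[-0.2, 0, -0.2], [0, 0, 0], 0], [[-0.4, 0, -0.3], [0, 0, 0], 0], [[-0.4, 0, -0.3], [0, 0, 0], 0], [[-0.4, 0, -0.3], [0, 0, 0], 0]]}}

```text
clock: 11.82
position: [0.497, -0.0992, 0.2011]
ee_rot: [2.34, 2.084, 0.015]
force: [18.6, 0.4, -5.1]
width: 0.186
gripper_force: 30.0
```

Run:
```python
from h import *
s=arm.observe(); print(s['position'],s['force'],s['width'],s['gripper_force'],s['clock'])
a=cv2.resize(shot('scene')['img'][150:280,230:410,::-1],None,fx=3,fy=3)
cv2.imwrite('pics/c4.png',a)
```

```text
[ 0.4970121  -0.09915844  0.20105967] [18.6042388   0.39957383 -5.07581814] 0.18587059534206907 29.999390244483948 11.825
```

View pics/c4.png

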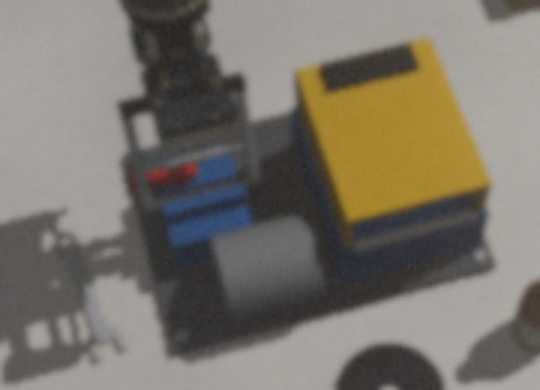

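The scene crop shows the lever leaning forward in the gripper, the catch flat (red at about (175,175)) and the hood shut. 4 mm more commanded pull gave no motion, so the lever is at its stop after 95 mm of travel, as expected.

Call:
{"name": "jog_arm", "arguments": {"rows": [[[0, 0, 0], [0, 0, 0], 0], [[0, 0, 0], [0, 0, 0], 0], [[0, 0, 0], [0, 0, 0], 0], [[0, 0, 0], [0, 0, 0], 0]]}}

```text
clock: 12.38
position: [0.497, -0.0991, 0.2011]
ee_rot: [2.34, 2.084, 0.015]
force: [18.9, 1.3, -5.9]
width: 0.189
gripper_force: 30.0
```

```bash
python3 -c "
from cell import arm
print(arm.observe()['position'],arm.observe()['force']);print(arm.sign_off())"
```

```text
[ 0.49700188 -0.09914988  0.20107472] [18.85388469  1.30128717 -5.87222786]
the job is handed in; nothing more can be done
None
```

The job is handed in at about 12 s of the 54 s: the hood was pressed shut, the catch flipped fully right, and the gripper holds the lever bar at its stop with 30 N; the sign-off returned no verdict.

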